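# Part-open the sprung shutter of a resin-curing lamp

### The job

Gently pick up the fragile ceramic stand with the amber resin dome and set it upright in the middle of the small steel block in front of the curing lamp, gripping it only lightly and keeping the lamp's shutter shut until it stands there by itself. Then slide the red-tabbed shutter against its spring to half travel (tab at the yellow mark, without swinging it wide open on the way) and finish while still holding it there: do not let go. Leave the other things on the table where they are.

Things in the scene. Friction and masses are not known exactly. Their poses are not given: they have to be found in the camera images.
- stand_center (a point): Centre (half-way up, on the axis) of the fragile loose piece: a round white ceramic stand with an amber resin dome on top, 48 mm tall, 70 to 140 g; foot 44 mm across (lowest 5 mm), straight column 32 mm across between 9 and 36 mm above the foot's underside, rim 38 mm across at 40 mm. z is its upright axis. Take it by the column, from above. It cracks if the fingers' contact forces on it add up to more than 80 N (about 40 N a finger), so close with a low grip force.
- stand: The same loose piece; origin at the centre of its underside.
- stage_top (a point): Centre of the top face of the steel block (64 x 64 mm, 16 mm high, fixed on the lamp's base plate) on which the stand is to be set; a stand set there has its centre 24 mm above this point. x of this frame points from the block to the lamp, y is the shutter's opening direction (to the left seen from the robot), z up. The lamp house's front with the shutter begins 90 mm further along x and reaches 170 mm above the table at the tab.
- lamp: The resin-curing lamp, fixed to the table: dark steel base plate 245 x 150 x 12 mm with a grey house 90 x 150 mm, its top 112 mm above the table, at the rear end, a violet round window 54 mm across in its front, and the steel block before it. Origin on the table under the house's centre; x points away from the robot (from block to house), y to the left, z up. White, yellow and white marks on the top show where the tab stands at shut, half and full travel.
- shutter_tab (a point): Centre of the shutter's upright red tab, 16 mm along the lamp's x, 14 mm along the lamp's y (the sliding direction), standing from 125 to 170 mm above the table, this point 147 mm above it; house and rail below it reach 112 mm. It can be pinched across its 14 mm from above or pushed from its right side, along the lamp's +y. Axes as the lamp's.
- half_mark (a point): Where shutter_tab is to be held: the tab's centre at half travel (in line with the yellow mark), 35 mm along the lamp's +y from the shut position. Axes as the lamp's; fixed to the lamp.
- shutter (a joint): Travel of the shutter in m: 0 shut, 0.035 half, 0.070 fully open (stop); it grows along the lamp's +y. A spring pulls it shut with about 4 N at 0, 8.5 N at half and 13 N at full travel; it shuts by itself when let go.
- flux_pot: Bystander: small round white pot with a black lid, 51 mm across, 46 mm tall; origin under its centre.
- long_tweezers: Bystander: steel tweezers lying flat, 157 mm long; origin under the centre.
- findings_tin: Bystander: white box 60 x 90 x 25 mm; origin under its centre.
- wax_pot: Bystander: round pot with a cream lid, 59 mm across, 40 mm tall; origin under its centre.
- black_pliers: Bystander: pliers with black handles lying flat, 140 mm long; origin under the centre.
Mind the look-alikes: they are no part of the job. Leave any pink look-alike of the stand alone.

How it is judged:
By the outcome, as a careful person would: the job done as asked, in the order asked, and still so for the second after the job is handed in, while the arm keeps its last pose, push and grip.
It also fails if it takes over 48 s, if anything falls off the work surface, if the arm or the gripper's body presses on something with over 40 N, if the wrist force passes 120 N, or if a joint passes its speed limit or range.

### The arm

A 6-joint arm with a two-finger parallel gripper is mounted at the origin on a cart in front of the work surface, level with it; the furniture and walls round the work are solid. World frame = base frame: x ahead of the robot, y to its left, z up, the work surface at z = 0. Lengths are in m, angles in rad, forces in N, time in s.
With the tool pointing down it reaches from about 0.4 to 0.825 m from the base axis. Payload 7 kg.
Tool frame: the origin (TCP) lies at the centre of the arm's flange, where the gripper is bolted on; the fingertips stand 178 mm ahead of it and the grasp point (between the pads) lies arm.tcp_to_grasp ahead of it (arm.tcp_to_grasp is the distance from the TCP to the grasp point, in m); z points along the fingers, y is the direction in which the jaws open and shut (so a half turn about z gives the same grasp; the last joint's range is limited). The gripper opens to 88 mm and grips with 3 to 60 N. Pads are 19 mm wide; open, the fingers measure 130 mm over their backs; the gripper's body (78 mm by 193 mm) begins 47 mm behind the grasp point.
Start: joints at [-0.896, 0.359, 0.012, 0, -1.224, -0.288], TCP at [0.255, -0.625, 0.405] pointing down, gripper open.
Joint ranges: [-3.07, 3.07], [-1.43, 2.12], [-1.02, 1.25], [-3.03, 1.67], [-3.05, -0], [-3.03, 3.03]. Speed limits (rad/s): [2.39, 2.39, 3.01, 3.14, 3.14, 3.14].

### API

Orientations are given as [roll, pitch, yaw] about the fixed x, y, z axes, in that order (R = Rz(yaw) Ry(pitch) Rx(roll)).
In Python, from station import arm gives the robot as it stands.
- The arm moves only by the tool move_arm, never from a script. Its argument "deltas" is a list of rows, each a list of 6 numbers: the shift along the world's x, y, z in mm, then the turn, a rotation vector about the world's x, y, z in degrees. In form: [[tx, ty, tz, ax, ay, az], ...]. A call has exactly 5 rows; each row shifts and turns the commanded pose from where the row before left it; what a row does not reach is not made up. A row lasts 1/12 s, in which the tool goes at most 41.7 mm and 7.16 degrees, less where a joint would pass 70% of its speed; a pose out of reach is approached as far as the arm can. A call with a gripper value outside its range is refused whole. "claw" is the closure in counts, from 0 (fully open) to 255 (shut), set as the call begins (left out, the last holds). The fingers move at their own pace and stop on an object; "squeeze" is the grip in N (left out, the last holds). Time passes only in rows, so rows that do not move let the fingers close, or fill a call up. It gives the time, the measured TCP pose, the force and the opening at its end, in the units of the state.
- arm.get_state(): the state, without advancing time (a new reading comes with each control period).
- arm.grab_frame(name): name is "scene" or "top" or "wrist"; returns the picture (480x640x3 uint8, red, green, blue); there is no depth.
- arm.calibration(name): a dict with "intrinsics" (3x3 intrinsics, pixels), "T" (4x4, takes a point from camera to world coordinates); the wrist camera has in their place "mount" (4x4, takes a point from camera to tool coordinates, whose origin is the TCP and whose axes are the flange's). Camera axes: x right, y up, looking along -z (the intrinsics and any distortion apply to the point x, -y, -z); pixel columns grow to the right and rows downward; lengths in m; the calibration is good to about 2 mm. A picture is of the moment at which its call begins: read the wrist's pose just before it. calibration takes no time and is no camera call.
- arm.job_done(): hands the job in, once; it reports no verdict.
Trained networks look in the newest picture that a camera, given by its name, has taken for a name from the list of things; names that differ only in an ending like _2 or _b are one class to them, and where a whole thing is asked for, a point or a joint stands for the part that bears it (a point fixed in the world has none). Each returns a list of dicts, best first, with "score" (0 to 1); they miss things now and then, are a little off and sometimes report something else, mostly with a low value. They report only what shows in the picture. A call takes as long as a camera call. They do not tell look-alikes from the thing itself.
- arm.spot_in(thing, camera): "xy" ([column, row] in pixels, amid what is visible of it).
- arm.masks_of(thing, camera): "pixels" (480x640 bool, what is visible of it) and "xy" ([column, row] in pixels, amid what is visible of it).
- arm.spot_point(thing, camera): "xy" ([column, row] in pixels: a listed point, or the origin of a listed thing).
The state is a dict: "t": time; "q": joint angles; "qd": joint speeds; "joint_efforts": joint torques, N m; "eef_pos": TCP position; "ee_rot": TCP orientation; "force": force on the tool from outside, world axes, zero at the start; "moment": the same for the moment, N m; "width": finger opening in m.
Only numpy, scipy, OpenCV 4.12 (cv2) and the standard library are available. Lean on these libraries where they do the work, as an engineer would, in place of code of your own. Each camera call takes 0.05 s, during which the arm holds its last target. There are 200 camera calls.

## Working session

There is one attempt and no reset: what is moved stays moved. The work goes in short steps, Python scripts to look and compute and a tool call to move; the robot and the scene stay as the last step left them, time stands still between calls to the robot, and variables do not carry over. Pictures are saved under pics/ and viewed, about 8 in all and at most 12, crops included, and the job is handed in when it is done.

Besides the shell and the picture viewer there is one more tool, called after "Call:" in YAML: its name, and indented under it one key for each argument. move_arm: Moves the arm, as the interface text tells. Its arguments: {"type":"object","properties":{"deltas":{"type":"array","items":{"type":"array","items":{"type":"number"}}},"claw":{"type":"number"},"squeeze":{"type":"number"}},"required":["deltas"]}

```bash
ls; mkdir -p pics; cat > h.py <<'E'
import numpy as np, cv2
from station import arm
def save(n,f,crop=None,s=1):
    im=arm.grab_frame(n) if isinstance(n,str) else n
    o=im if crop is None else im[crop[1]:crop[3],crop[0]:crop[2]]
    o=cv2.resize(o,None,fx=s,fy=s,interpolation=cv2.INTER_CUBIC)
    cv2.imwrite('pics/'+f,o[:,:,::-1]); return im
def campose(n):
    c=arm.calibration(n)
    if 'T' in c: return c,np.array(c['T'])
    from scipy.spatial.transform import Rotation as R
    s=arm.get_state(); T=np.eye(4); r=np.array(s['ee_rot'])
    T[:3,:3]=R.from_euler('xyz',r).as_matrix() if r.size==3 else r
    T[:3,3]=s['eef_pos']; return c,T@np.array(c['mount'])
def onz(n,xy,z,ct=None):
    c,T=ct or campose(n); K=np.array(c['intrinsics'])
    d=c.get('distortion')
    p=cv2.undistortPoints(np.array([[xy]],float),K,None if d is None else np.array(d,float))[0,0]
    v=T[:3,:3]@np.array([p[0],-p[1],-1]); o=T[:3,3]
    return o+v*(z-o[2])/v[2]
E
python3 - <<'E'
from h import *
s=arm.get_state(); print(s, arm.tcp_to_grasp)
for n in ['scene','top','wrist']: print(n,arm.calibration(n))
a=arm.grab_frame('scene');b=arm.grab_frame('top')
np.set_printoptions(precision=3,suppress=True)
for n in ['scene','top']:
  for t,z in [('stand_center',.024),('stage_top',.028),('shutter_tab',.147),('half_mark',.147),('lamp',0),('flux_pot',0),('wax_pot',0),('findings_tin',0)]:
    for r in arm.spot_point(t,n)[:3]: print(n,t,round(r['score'],2),np.round(r['xy']),onz(n,r['xy'],z))
cv2.imwrite('pics/a.png',np.hstack([a,b])[:,:,::-1]) if 0 else None
save(a,'a.png');save(b,'b.png')
E
```

```text
pics
{'t': 0.0, 'q': array([-8.95905260e-01,  3.59368420e-01,  1.10884335e-02, -3.73543619e-04,
       -1.22409277e+00, -2.88090195e-01]), 'qd': array([ 0.00079889,  0.00082419,  0.00018063,  0.00031117, -0.00128405,
       -0.00199624]), 'joint_efforts': array([ 6.00043259e-04, -5.82719064e+01,  2.93059140e+01,  6.99768886e+00,
        6.81325051e-03, -1.37835950e-04]), 'eef_pos': array([ 0.25455504, -0.62495565,  0.40374305]), 'ee_rot': array([ 3.13998141e+00, -1.11257104e-04, -2.75491890e+00]), 'force': array([ 0.76887255, -0.67943466,  0.68032723]), 'moment': array([ 0.00267469, -0.0234264 ,  0.04004331]), 'width': 0.0874264410457123} 0.1593
scene {'intrinsics': array([[478.96660579,   0.        , 324.70075469],
       [  0.        , 478.96660579, 226.51185663],
       [  0.        ,   0.        ,   1.        ]]), 'T': array([[-0.72428921,  0.44006618, -0.53079836, -0.04664774],
       [-0.68936514, -0.44716939,  0.56992565,  0.52869737],
       [ 0.01344823,  0.77870488,  0.62724624,  0.87413013],
       [ 0.        ,  0.        ,  0.        ,  1.        ]])}
top {'intrinsics': 
[... 1728 characters left out ...]
  ]
scene findings_tin 0.56 [336. 305.] [ 0.465 -0.065  0.   ]
top stand_center 0.46 [178. 180.] [0.819 0.285 0.024]
top stand_center 0.45 [242. 304.] [0.425 0.075 0.024]
top stage_top 0.77 [360. 287.] [ 0.479 -0.296  0.028]
top stage_top 0.57 [444. 306.] [ 0.42  -0.558  0.028]
top shutter_tab 0.53 [181. 223.] [0.662 0.235 0.147]
top shutter_tab 0.42 [358. 250.] [ 0.585 -0.277  0.147]
top half_mark 0.78 [345. 250.] [ 0.584 -0.24   0.147]
top lamp 0.84 [340. 238.] [ 0.635 -0.235  0.   ]
top flux_pot 0.67 [282. 294.] [ 0.455 -0.047  0.   ]
top wax_pot 0.65 [183. 222.] [0.688 0.272 0.   ]
top findings_tin 0.71 [180. 256.] [0.578 0.279 0.   ]
top findings_tin 0.42 [240. 302.] [0.431 0.083 0.   ]
```

View pics/a.png

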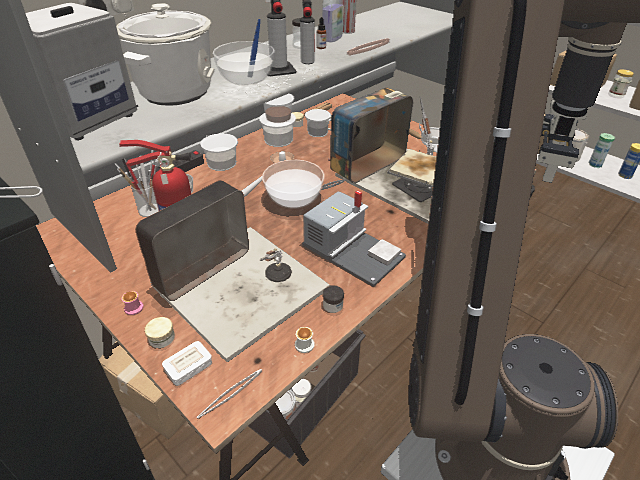

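View pics/b.png

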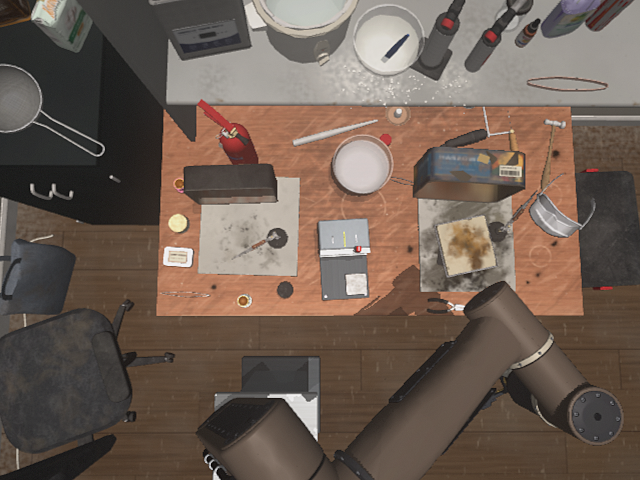

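Scene image: two stand-like pieces. A white one with an amber dome is at (304,338), top (244,300). A pink look-alike is at (131,300), top (180,184). The white ceramic one fits the description. The steel block is at scene (384,251), top (356,284); the tab is at scene (357,200), top (358,249). I'll confirm in an enlarged crop and refine.

```bash
python3 - <<'E'
from h import *
np.set_printoptions(precision=4,suppress=True)
a=arm.grab_frame('scene')
ms=arm.masks_of('stand','scene'); 
for m in ms[:2]:
  ys,xs=np.where(m['pixels']);print('scene',m['score'],m['xy'],xs.min(),xs.max(),ys.min(),ys.max(),onz('scene',m['xy'],.024))
b=arm.grab_frame('top')
for m in arm.masks_of('stand','top')[:2]:
  ys,xs=np.where(m['pixels']);print('top',m['score'],m['xy'],xs.min(),xs.max(),ys.min(),ys.max(),onz('top',((xs.min()+xs.max())/2,(ys.min()+ys.max())/2),.024))
for r in arm.spot_point('stand','top')[:2]: print(r,onz('top',r['xy'],0))
for m in arm.masks_of('stage_top','top')[:2]: print('stage',m['score'],m['xy'],m['pixels'].sum())
for m in arm.masks_of('shutter_tab','top')[:2]: print('tab',m['score'],m['xy'],m['pixels'].sum(),onz('top',m['xy'],.16))
# stage square in top
reg=b[265:305,335:375].astype(int); br=(reg.min(2)>150).astype(np.uint8)
n,l,st,c=cv2.connectedComponentsWithStats(br); k=1+st[1:,4].argmax(); print(st[k],c[k]+[335,265])
pts=np.argwhere(l==k)[:,::-1]+[335,265]; box=cv2.boxPoints(cv2.minAreaRect(pts.astype(np.float32))); 
for p in box: print(p,onz('top',p,.028))
print('c',onz('top',box.mean(0),.028))
f=lambda im,c:cv2.resize(im[c[1]:c[3],c[0]:c[2]],(400,300),interpolation=cv2.INTER_CUBIC)
o=np.vstack([np.hstack([f(a,(270,310,334,358)),f(a,(100,276,164,324))]),np.hstack([f(a,(300,180,420,270)),f(b,(290,210,390,310-25))])])
cv2.imwrite('pics/c.png',o[:,:,::-1])
E
```

```text
scene 0.94 [302.9, 335.9] 295 313 327 352 [0.4422 0.0682 0.024 ]
scene 0.64 [132.2, 304.0] 122 142 291 314 [0.7946 0.2816 0.024 ]
top 0.61 [246.3, 296.5] 238 251 294 306 [0.4382 0.0664 0.024 ]
top 0.56 [178.5, 182.8] 174 184 177 192 [0.8056 0.2821 0.024 ]
{'xy': [179.5, 185.7], 'score': 0.55} [0.8074 0.2875 0.    ]
{'xy': [246.3, 299.4], 'score': 0.46} [0.4397 0.0643 0.    ]
stage 0.72 [347.3, 258.9] 3752
stage 0.42 [247.5, 297.5] 160
tab 0.47 [361.4, 249.2] 41 [ 0.5853 -0.2859  0.16  ]
tab 0.15 [342.9, 255.5] 3914 [ 0.5671 -0.2327  0.16  ]
[ 11   9  21  22 423] [356.1087 283.9835]
[346. 274.] [ 0.5193 -0.2512  0.028 ]
[366. 274.] [ 0.5193 -0.3141  0.028 ]
[366. 295.] [ 0.4537 -0.3134  0.028 ]
[346. 295.] [ 0.4537 -0.2507  0.028 ]
c [ 0.4864 -0.2823  0.028 ]
```

View pics/c.png

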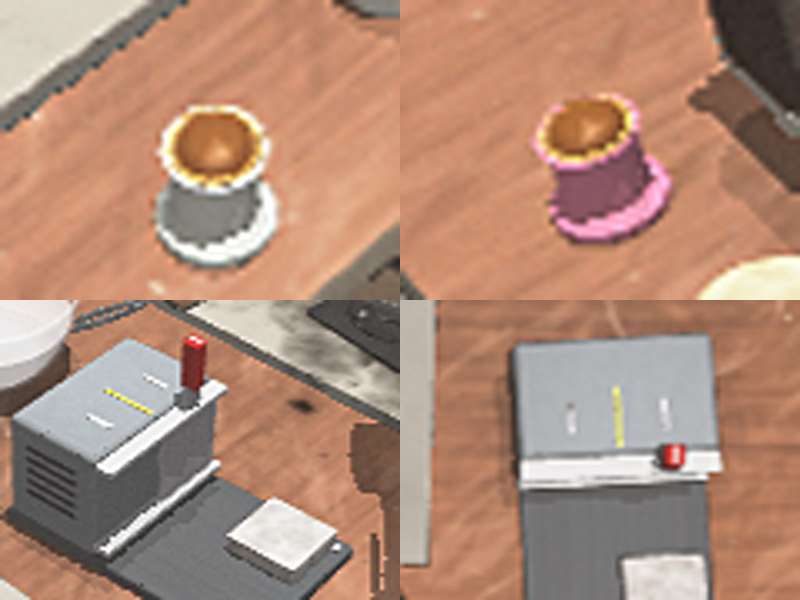

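Confirmed: the white piece at scene (304,338) is the stand, and the pink one at (131,300) is left alone. Lamp, tab (shut, at the right mark) and block are clear. First I'll go above the lamp for a close wrist view.

Call:
move_arm:
  deltas:
    - [18, 34, 0, 0, 0, -2]
    - [20, 36, 0, 0, 0, -2]
    - [20, 36, 0, 0, 0, -2]
    - [20, 36, 0, 0, 0, -2]
    - [20, 36, 0, 0, 0, -2]
  claw: 0
  squeeze: 5

```text
t: 1.67
eef_pos: [0.353, -0.4455, 0.4047]
ee_rot: [-3.141, 0.0, -2.932]
force: [1.5, -0.4, 0.3]
width: 0.0879
```

Call:
move_arm:
  deltas:
    - [20, 36, 0, 0, 0, -2]
    - [20, 36, 0, 0, 0, -2]
    - [20, 36, 0, 0, 0, -2]
    - [18, 34, 0, 0, 0, -2]
    - [9, 25, 0, 0, 0, -1]

```text
t: 2.08
eef_pos: [0.4409, -0.2776, 0.405]
ee_rot: [-3.141, 0.001, -3.087]
force: [0.4, -0.2, -0.2]
width: 0.0877
```

Call:
move_arm:
  deltas:
    - [0, 0, 0, 0, 0, 0]
    - [0, 0, 0, 0, 0, 0]
    - [0, 0, 0, 0, 0, 0]
    - [0, 0, 0, 0, 0, 0]
    - [0, 0, 0, 0, 0, 0]

```text
t: 2.5
eef_pos: [0.4392, -0.281, 0.4046]
ee_rot: [3.142, -0.0, -3.088]
force: [0.3, -0.4, 0.5]
width: 0.0877
```

```bash
python3 - <<'E'
from h import *
np.set_printoptions(precision=4,suppress=True)
ct=campose('wrist'); s=arm.get_state(); print(s['t'],s['eef_pos'],s['ee_rot'])
im=save('wrist','w1.png')
for t,z in [('stage_top',.028),('shutter_tab',.147),('half_mark',.147),('lamp',0)]:
    for r in arm.spot_point(t,'wrist')[:2]: print(t,round(r['score'],2),np.round(r['xy']),onz('wrist',r['xy'],z,ct))
E
```

```text
2.5 [ 0.4392 -0.281   0.4046] [ 3.1416 -0.0002 -3.0878]
stage_top 0.91 [312. 256.] [ 0.4851 -0.287   0.028 ]
lamp 0.68 [345. 358.] [ 0.6299 -0.2372 -0.    ]
```

View pics/w1.png

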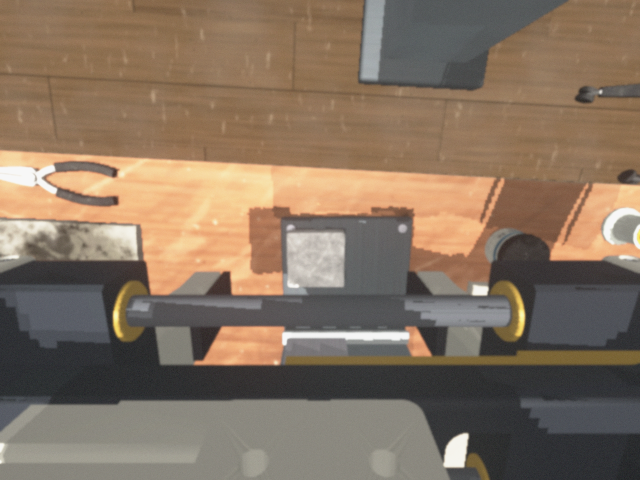

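The wrist view shows the block at about (316,260) between the jaws. The view looks past the gripper; the tab is hidden behind it. The base plate edges are nearly parallel to the image, so the jaws are roughly aligned. Refining the block's centre and yaw from its outline.

```bash
python3 - <<'E'
from h import *
np.set_printoptions(precision=4,suppress=True)
ct=campose('wrist'); im=cv2.imread('pics/w1.png').astype(int)
x0,y0,x1,y1=270,215,365,300
g=im[y0:y1,x0:x1].min(2); 
for th in (110,130):
  br=cv2.morphologyEx((g>th).astype(np.uint8),cv2.MORPH_OPEN,np.ones((5,5)))
  n,l,st,c=cv2.connectedComponentsWithStats(br);k=1+st[1:,4].argmax();print(st[k])
  p=(np.argwhere(l==k)[:,::-1]+[x0,y0]).astype(np.float32)
  w=np.array([onz('wrist',q,.028,ct)[:2] for q in p])
  r=cv2.minAreaRect((w*1000).astype(np.float32));print('stage',r)
# tab in top & scene: red pixels, triangulate
rays=[]
for n,b in (('top',(340,235,375,265)),('scene',(345,185,370,215))):
  f=arm.grab_frame(n).astype(int);s=f[b[1]:b[3],b[0]:b[2]]
  m=(s[...,0]>110)&(s[...,1]<.5*s[...,0])&(s[...,2]<.5*s[...,0]);ys,xs=np.where(m)
  q=np.array([xs.mean()+b[0],ys.mean()+b[1]]);print(n,q,xs.min()+b[0],xs.max()+b[0],ys.min()+b[1],ys.max()+b[1])
  A=onz(n,q,.147);B=onz(n,q,.17);print(A,B)
E
```

```text
[   0    9   76   71 3957]
stage ((490.4735107421875, -292.11297607421875), (81.71394348144531, 84.11566925048828), 2.6246912479400635)
[  13   16   62   63 3391]
stage ((493.17218017578125, -285.14501953125), (72.5829086303711, 68.8046875), 3.143311023712158)
top [357.8235 248.6471] 356 360 246 251
[ 0.5881 -0.277   0.147 ] [ 0.5859 -0.2747  0.17  ]
scene [357.7556 198.5222] 355 361 190 206
[ 0.5875 -0.2771  0.147 ] [ 0.5674 -0.2516  0.17  ]
```

```bash
python3 - <<'E'
from h import *
np.set_printoptions(precision=4,suppress=True)
ct=campose('wrist'); im=cv2.imread('pics/w1.png').mean(2)
print('rows 220..300',[int(v) for v in im[220:302,305:335].mean(1)])
print('cols 272..365',[int(v) for v in im[245:275,272:365].mean(0)])
E
```

```text
rows 220..300 [101, 105, 107, 107, 107, 107, 105, 100, 97, 104, 119, 134, 161, 191, 203, 203, 201, 200, 198, 196, 193, 190, 189, 190, 192, 194, 194, 194, 194, 196, 200, 201, 200, 197, 194, 192, 191, 190, 191, 191, 192, 194, 193, 192, 190, 189, 188, 188, 188, 189, 190, 192, 194, 197, 198, 198, 197, 194, 193, 190, 189, 187, 186, 185, 184, 180, 164, 130, 108, 103, 103, 104, 104, 102, 94, 83, 78, 77, 79, 80, 81, 82]
cols 272..365 [123, 125, 125, 125, 125, 124, 124, 124, 122, 116, 107, 104, 105, 110, 129, 159, 182, 188, 189, 190, 191, 194, 196, 197, 197, 196, 197, 198, 199, 199, 198, 197, 196, 197, 196, 195, 194, 193, 194, 195, 195, 195, 193, 191, 190, 191, 192, 193, 193, 193, 193, 193, 192, 192, 192, 191, 191, 192, 193, 194, 195, 193, 192, 189, 188, 186, 184, 186, 187, 187, 184, 171, 139, 109, 99, 100, 101, 101, 101, 100, 101, 100, 99, 100, 99, 99, 100, 101, 100, 99, 97, 97, 98]
```

```bash
python3 - <<'E'
from h import *
np.set_printoptions(precision=4,suppress=True)
ct=campose('wrist')
for z in (.028,.012): 
  for p in ((315.5,232),(315.5,286.9),(286.7,260),(344.3,260),(315.5,259.5)): print(z,p,onz('wrist',p,z,ct))
E
```

```text
0.028 (315.5, 232) [ 0.4581 -0.284   0.028 ]
0.028 (315.5, 286.9) [ 0.522  -0.2807  0.028 ]
0.028 (286.7, 260) [ 0.4918 -0.3143  0.028 ]
0.028 (344.3, 260) [ 0.4882 -0.2504  0.028 ]
0.028 (315.5, 259.5) [ 0.4894 -0.2824  0.028 ]
0.012 (315.5, 232) [ 0.4619 -0.284   0.012 ]
0.012 (315.5, 286.9) [ 0.5287 -0.2805  0.012 ]
0.012 (286.7, 260) [ 0.4971 -0.3156  0.012 ]
0.012 (344.3, 260) [ 0.4934 -0.2489  0.012 ]
0.012 (315.5, 259.5) [ 0.4947 -0.2823  0.012 ]
```

Block: 64 × 64 mm measured, centre (0.4895, −0.2824), yaw 3.1°. The tab is at (0.588, −0.277), which fits the stated 90 + 8 mm offset. Now above the stand.

Call:
move_arm:
  deltas:
    - [0, 28, 0, 0, 0, 0]
    - [0, 36, -8, 0, 0, 0]
    - [0, 38, -11, 0, 0, 0]
    - [0, 38, -12, 0, 0, 0]
    - [0, 38, -12, 0, 0, 0]

```text
t: 3.27
eef_pos: [0.4392, -0.1008, 0.3615]
ee_rot: [3.141, 0.001, -3.087]
force: [0.8, 0.2, -1.0]
width: 0.0874
```

Call:
move_arm:
  deltas:
    - [-1, 38, -12, 0, 0, 0]
    - [-1, 38, -12, 0, 0, 0]
    - [-1, 38, -12, 0, 0, 0]
    - [-1, 34, -12, 0, 0, 0]
    - [0, 22, -12, 0, 0, 0]

```text
t: 3.68
eef_pos: [0.4354, 0.0705, 0.3016]
ee_rot: [3.141, 0.001, -3.085]
force: [1.0, -0.1, 0.1]
width: 0.0877
```

Call:
move_arm:
  deltas:
    - [0, 0, 0, 0, 0, 0]
    - [0, 0, 0, 0, 0, 0]
    - [0, 0, 0, 0, 0, 0]
    - [0, 0, 0, 0, 0, 0]
    - [0, 0, 0, 0, 0, 0]

```text
t: 4.1
eef_pos: [0.4357, 0.0671, 0.3021]
ee_rot: [3.141, 0.001, -3.088]
force: [-0.8, -0.3, 0.8]
width: 0.0877
```

```bash
python3 - <<'E'
from h import *
np.set_printoptions(precision=4,suppress=True)
ct=campose('wrist'); s=arm.get_state(); print(s['t'],s['eef_pos'],s['ee_rot'])
im=save('wrist','w2.png')
for m in arm.masks_of('stand','wrist')[:2]:
  ys,xs=np.where(m['pixels']);print(m['score'],m['xy'],xs.min(),xs.max(),ys.min(),ys.max())
for t,z in [('stand_center',.024),('stand',0)]:
    for r in arm.spot_point(t,'wrist')[:2]: print(t,round(r['score'],2),np.round(r['xy']),onz('wrist',r['xy'],z,ct))
E
```

```text
4.1 [0.4357 0.0671 0.3021] [ 3.1412  0.0007 -3.0877]
0.83 [322.9, 240.3] 297 347 209 269
0.7 [165.4, 261.4] 122 199 237 294
stand_center 0.94 [320. 242.] [0.439  0.0674 0.024 ]
stand 0.68 [321. 234.] [0.4387 0.068  0.    ]
stand 0.59 [531. 266.] [0.4573 0.2549 0.    ]
```

View pics/w2.png

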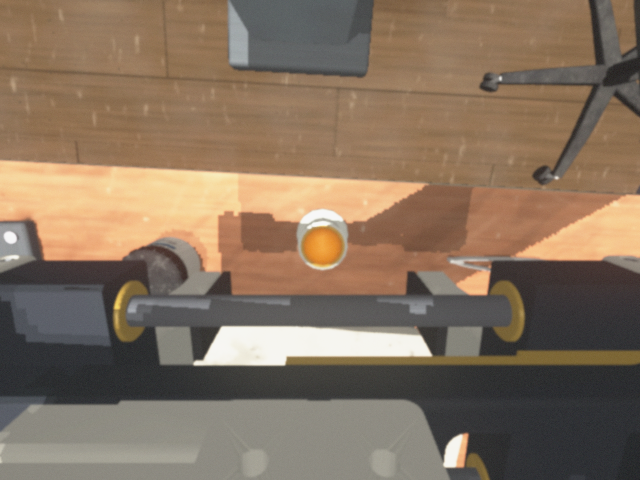

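The wrist view shows the white stand with its amber dome at (322,245), centred between the open jaws with nothing beside it. One check of the centre from the rim.

```bash
python3 - <<'E'
from h import *
np.set_printoptions(precision=4,suppress=True)
ct=campose('wrist'); im=cv2.imread('pics/w2.png'); r=im[200:285,280:365]
hsv=cv2.cvtColor(r,cv2.COLOR_BGR2HSV); m=((hsv[...,1]>190)&(hsv[...,0]<25)&(hsv[...,0]>8)).astype(np.uint8)
n,l,st,c=cv2.connectedComponentsWithStats(m);k=1+st[1:,4].argmax();print(st[k],c[k]+[280,200])
print(onz('wrist',c[k]+[280,200],.043,ct))
g=r.min(2); print([int(v) for v in g[40:48].mean(0)]); print([int(v) for v in g[:,38:47].mean(1)])
for p in ((322.5,269.5),(297.5,244),(347.5,244)): print(onz('wrist',p,.040,ct))
print(onz('wrist',(322.5,209.5),.003,ct))
E
```

```text
[ 25  29  36  35 778] [322.1658 247.0463]
[0.4374 0.069  0.043 ]
[74, 75, 75, 74, 72, 73, 73, 73, 74, 73, 72, 72, 73, 73, 73, 76, 86, 113, 145, 158, 143, 109, 77, 63, 54, 47, 45, 48, 47, 47, 45, 49, 50, 53, 51, 56, 57, 59, 63, 66, 67, 68, 70, 69, 65, 62, 60, 59, 56, 54, 55, 52, 48, 48, 47, 48, 47, 46, 46, 47, 48, 57, 69, 91, 123, 152, 152, 125, 95, 86, 85, 82, 80, 80, 80, 79, 79, 78, 79, 78, 77, 76, 75, 76, 76]
[140, 139, 137, 137, 138, 139, 141, 143, 160, 207, 240, 245, 246, 247, 247, 246, 245, 233, 195, 164, 171, 215, 244, 246, 245, 210, 118, 73, 57, 51, 51, 52, 55, 56, 59, 62, 63, 65, 64, 65, 65, 65, 67, 66, 65, 66, 65, 65, 66, 65, 66, 63, 62, 59, 58, 55, 52, 51, 49, 48, 44, 42, 46, 50, 65, 89, 122, 169, 190, 164, 117, 91, 86, 85, 85, 86, 86, 88, 87, 88, 86, 86, 86, 87, 87]
[0.4559 0.0703 0.04  ]
[0.4369 0.0506 0.04  ]
[0.4348 0.0877 0.04  ]
[0.4162 0.0684 0.003 ]
```

Call:
move_arm:
  deltas:
    - [0.5, 0.5, -10, 0, 0, 0]
    - [0.5, 0.5, -20, 0, 0, 0]
    - [0.5, 0.5, -24, 0, 0, 0]
    - [0.5, 0.5, -22, 0, 0, 0]
    - [0, 0, -16, 0, 0, 0]

```text
t: 4.72
eef_pos: [0.4373, 0.0695, 0.2083]
ee_rot: [-3.141, -0.001, -3.087]
force: [0.5, 0.5, 0.8]
width: 0.0878
```

Call:
move_arm:
  deltas:
    - [0, 0, -12, 0, 0, 0]
    - [0, 0, -8, 0, 0, 0]
    - [0, 0, -4.5, 0, 0, 0]
    - [0, 0, 0, 0, 0, 0]
    - [0, 0, 0, 0, 0, 0]

```text
t: 5.13
eef_pos: [0.4378, 0.0699, 0.1855]
ee_rot: [3.142, 0.0, -3.086]
force: [0.9, -0.6, 0.8]
width: 0.0881
```

Call:
move_arm:
  deltas:
    - [0, 0, 0, 0, 0, 0]
    - [0, 0, 0, 0, 0, 0]
    - [0, 0, 0, 0, 0, 0]
    - [0, 0, 0, 0, 0, 0]
    - [0, 0, 0, 0, 0, 0]
  claw: 110
  squeeze: 5

```text
t: 5.55
eef_pos: [0.4376, 0.0699, 0.1854]
ee_rot: [3.141, 0.001, -3.086]
force: [1.1, 0.2, 0.6]
width: 0.0599
```

Call:
move_arm:
  deltas:
    - [0, 0, 0, 0, 0, 0]
    - [0, 0, 0, 0, 0, 0]
    - [0, 0, 0, 0, 0, 0]
    - [0, 0, 0, 0, 0, 0]
    - [0, 0, 0, 0, 0, 0]
  claw: 155

```text
t: 5.97
eef_pos: [0.4377, 0.07, 0.1852]
ee_rot: [3.141, 0.0, -3.086]
force: [-0.5, 2.0, 1.0]
width: 0.0358
```

Call:
move_arm:
  deltas:
    - [0, 0, 0, 0, 0, 0]
    - [0, 0, 0, 0, 0, 0]
    - [0, 0, 0, 0, 0, 0]
    - [0, 0, 0, 0, 0, 0]
    - [0, 0, 0, 0, 0, 0]
  claw: 180
  squeeze: 8

```text
t: 6.38
eef_pos: [0.4377, 0.07, 0.1852]
ee_rot: [3.141, 0.0, -3.086]
force: [-1.1, 2.7, 2.4]
width: 0.0356
```

Call:
move_arm:
  deltas:
    - [0, 0, 0, 0, 0, 0]
    - [0, 0, 0, 0, 0, 0]
    - [0, 0.5, 1.5, 0, 0, 0]
    - [0, 0.5, 1.5, 0, 0, 0]
    - [0, 0, 0, 0, 0, 0]
  claw: 130

```text
t: 6.8
eef_pos: [0.4376, 0.0709, 0.1884]
ee_rot: [3.142, 0.0, -3.086]
force: [0.2, 1.4, 1.6]
width: 0.0431
```

Call:
move_arm:
  deltas:
    - [0, 0, 0, 0, 0, 0]
    - [0, 0, 0, 0, 0, 0]
    - [0, 0, 0, 0, 0, 0]
    - [0, 0, 0, 0, 0, 0]
    - [0, 0, 0, 0, 0, 0]
  claw: 180

```text
t: 7.22
eef_pos: [0.4376, 0.0708, 0.1882]
ee_rot: [-3.141, -0.0, -3.086]
force: [0.5, -0.5, 1.2]
width: 0.0348
```

Call:
move_arm:
  deltas:
    - [0, 0, 0, 0, 0, 0]
    - [0, 0, 0, 0, 0, 0]
    - [0, 0, 0, 0, 0, 0]
    - [0, 0, 0, 0, 0, 0]
    - [0, 0, 0, 0, 0, 0]

```text
t: 7.63
eef_pos: [0.4376, 0.0708, 0.1882]
ee_rot: [-3.142, -0.0, -3.086]
force: [-0.9, -2.3, 2.1]
width: 0.0347
```

```bash
python3 - <<'E'
from h import *
s=arm.get_state(); print(s['t'],s['eef_pos'],s['width'],s['force'])
im=save('wrist','w3.png',(120,150,540,400),1.9)
E
```

```text
7.6333 [0.43759287 0.07084423 0.18816372] 0.034715963907402586 [-0.91732585 -2.30710208  2.09539287]
```

View pics/w3.png

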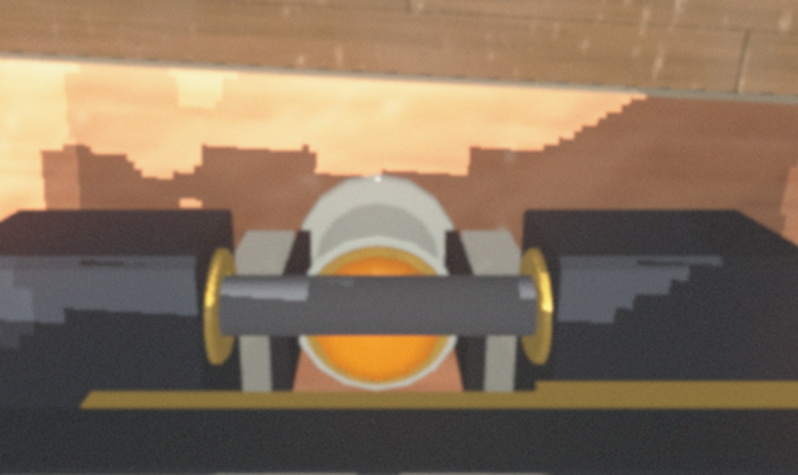

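The dome and rim sit centred between the pads, at about (378,310) in the crop. The opening reads 34.7 mm instead of 32, so a pad edge rests on a flare. I'll regrip slightly lower, between the two heights tried.

Call:
move_arm:
  deltas:
    - [0, 0, 0, 0, 0, 0]
    - [0, 0, 0, 0, 0, 0]
    - [0, -0.4, -1.3, 0, 0, 0]
    - [0, 0, 0, 0, 0, 0]
    - [0, 0, 0, 0, 0, 0]
  claw: 130

```text
t: 8.1
eef_pos: [0.4376, 0.0705, 0.1867]
ee_rot: [-3.142, -0.0, -3.086]
force: [1.5, -0.3, -0.2]
width: 0.0426
```

Call:
move_arm:
  deltas:
    - [0, 0, 0, 0, 0, 0]
    - [0, 0, 0, 0, 0, 0]
    - [0, 0, 0, 0, 0, 0]
    - [0, 0, 0, 0, 0, 0]
    - [0, 0, 0, 0, 0, 0]
  claw: 180

```text
t: 8.52
eef_pos: [0.4376, 0.0705, 0.1868]
ee_rot: [3.142, 0.0, -3.086]
force: [-0.2, 0.6, -0.3]
width: 0.0349
```

Call:
move_arm:
  deltas:
    - [0, 0, 3, 0, 0, 0]
    - [0, 0, 5, 0, 0, 0]
    - [0, 0, 8, 0, 0, 0]
    - [0, 0, 10, 0, 0, 0]
    - [0, 0, 14, 0, 0, 0]

```text
t: 8.93
eef_pos: [0.4373, 0.0703, 0.2274]
ee_rot: [-3.141, -0.001, -3.087]
force: [0.1, -0.1, -1.4]
width: 0.0346
```

Call:
move_arm:
  deltas:
    - [0, 0, 15, 0, 0, 0]
    - [0, 0, 18, 0, 0, 0]
    - [0, 0, 14, 0, 0, 0]
    - [0, 0, 5, 0, 0, 0]
    - [0, 0, 0, 0, 0, 0]

```text
t: 9.35
eef_pos: [0.4379, 0.0706, 0.2805]
ee_rot: [3.14, 0.003, -3.086]
force: [-0.4, 1.2, -1.5]
width: 0.0349
```

```bash
python3 - <<'E'
from h import *
np.set_printoptions(precision=4,suppress=True)
ct=campose('wrist');s=arm.get_state(); print(s['t'],s['eef_pos'],s['ee_rot'],s['width'],s['force'])
im=save('wrist','w4.png',(120,150,540,400),1.9)
E
```

```text
9.35 [0.4379 0.0706 0.2805] [ 3.1399  0.003  -3.0863] 0.03492399850887547 [-0.3522  1.2014 -1.5004]
```

View pics/w4.png

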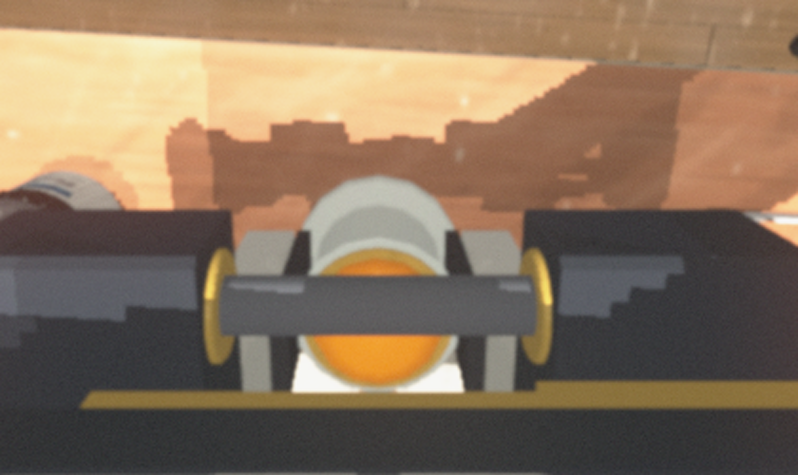

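Held upright, unchanged in the view after a 92 mm lift, wrist force −1.5 N in z. Now carrying it over the block.

Call:
move_arm:
  deltas:
    - [2, -12, 0, 0, 0, 0]
    - [4, -22, 0, 0, 0, 0]
    - [5, -30, 0, 0, 0, 0]
    - [5, -32, 0, 0, 0, 0]
    - [5, -32, 0, 0, 0, 0]

```text
t: 9.82
eef_pos: [0.4582, -0.0587, 0.2778]
ee_rot: [-3.141, -0.002, -3.085]
force: [0.2, -0.3, -2.4]
width: 0.0347
```

Call:
move_arm:
  deltas:
    - [5, -32, 0, 0, 0, 0]
    - [5, -32, 0, 0, 0, 0]
    - [5, -32, 0, 0, 0, 0]
    - [5, -32, 0, 0, 0, 0]
    - [5, -32, 0, 0, 0, 0]

```text
t: 10.23
eef_pos: [0.4832, -0.2191, 0.2775]
ee_rot: [3.141, -0.002, -3.087]
force: [0.4, 0.5, -1.0]
width: 0.0348
```

Call:
move_arm:
  deltas:
    - [3, -28, 0, 0, 0, 0]
    - [2, -20, 0, 0, 0, 0]
    - [1, -12, 0, 0, 0, 0]
    - [0, -5, 0, 0, 0, 0]
    - [0, 0, 0, 0, 0, 0]

```text
t: 10.65
eef_pos: [0.4892, -0.2831, 0.2777]
ee_rot: [3.141, -0.002, -3.088]
force: [0.4, 0.4, -1.6]
width: 0.0346
```

Call:
move_arm:
  deltas:
    - [0, 0, -5, 0, 0, 0]
    - [0, 0, -10, 0, 0, 0]
    - [0, 0, -12, 0, 0, 0]
    - [0, 0, -8, 0, 0, 0]
    - [0, 0, 0, 0, 0, 0]

```text
t: 11.07
eef_pos: [0.4888, -0.2814, 0.2416]
ee_rot: [3.14, -0.003, -3.086]
force: [0.3, 0.6, -0.5]
width: 0.0349
```

```bash
python3 - <<'E'
from h import *
np.set_printoptions(precision=4,suppress=True)
ct=campose('wrist');s=arm.get_state(); print(s['t'],s['eef_pos'],s['ee_rot'],s['width'],s['force'])
im=save('wrist','w5.png')
cv2.imwrite('pics/w5c.png',cv2.resize(im[100:400,200:440],None,fx=2,fy=2)[:,:,::-1])
for x in (.4575,.5215): 
  pass
E
```

```text
11.0667 [ 0.4888 -0.2814  0.2416] [ 3.1402 -0.0033 -3.0857] 0.03494091545447652 [ 0.3393  0.5719 -0.452 ]
```

View pics/w5c.png

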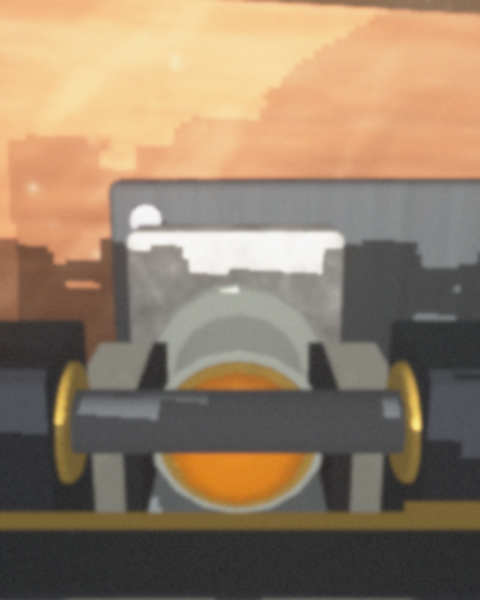

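The block's near edge is at crop row 228, its sides at columns 127 and 345; the stand's foot is centred at about column 238. Laterally it is in line. Checking fore-aft by the near edge.

```bash
python3 - <<'E'
from h import *
np.set_printoptions(precision=4,suppress=True)
ct=campose('wrist'); im=cv2.imread('pics/w5.png').mean(2)
print([int(v) for v in im[205:225,285:345].mean(1)]); print([int(v) for v in im[225:232,255:272].mean(0)],[int(v) for v in im[220:226,362:380].mean(0)])
for p in ((318,213.5),(263.5,228),(372,222)): print(onz('wrist',p,.028,ct))
# foot near edge of held stand: bottom z = TCP-.1868
f=ct[1]; 
for row in (243,244.5,246): print('foot',row,onz('wrist',(319,row),.2416-.1868+.004,ct))
print('rim far',onz('wrist',(319,100+512/2),.2416-.1868+.04,ct))
E
```

```text
[142, 143, 142, 142, 142, 141, 137, 132, 135, 149, 182, 225, 242, 245, 245, 244, 243, 241, 236, 233]
[90, 82, 80, 78, 78, 77, 79, 84, 103, 127, 143, 149, 152, 152, 152, 149, 148] [231, 219, 215, 214, 213, 211, 208, 204, 195, 168, 128, 103, 101, 100, 99, 100, 101, 103]
[ 0.4575 -0.2848  0.028 ]
[ 0.468  -0.3165  0.028 ]
[ 0.4607 -0.2528  0.028 ]
foot 243 [ 0.4669 -0.2837  0.0588]
foot 244.5 [ 0.4677 -0.2836  0.0588]
foot 246 [ 0.4685 -0.2836  0.0588]
rim far [ 0.5074 -0.2814  0.0948]
```

Block centre (0.490, −0.283), held stand centre about (0.489, −0.2825): within 1 mm. Lowering.

Call:
move_arm:
  deltas:
    - [0.4, -0.4, -5, 0, 0, 0]
    - [0.4, -0.4, -7, 0, 0, 0]
    - [0, -0.2, -6, 0, 0, 0]
    - [0, 0, -4, 0, 0, 0]
    - [0, 0, -2, 0, 0, 0]

```text
t: 11.53
eef_pos: [0.4902, -0.2835, 0.219]
ee_rot: [3.141, -0.001, -3.087]
force: [-0.2, 0.7, -1.2]
width: 0.0351
```

Call:
move_arm:
  deltas:
    - [0, 0, 0, 0, 0, 0]
    - [0, 0, 0, 0, 0, 0]
    - [0, 0, 0, 0, 0, 0]
    - [0, 0, 0, 0, 0, 0]
    - [0, 0, 0, 0, 0, 0]

```text
t: 11.95
eef_pos: [0.4905, -0.2836, 0.2201]
ee_rot: [-3.141, 0.0, -3.086]
force: [-0.2, -1.2, -1.7]
width: 0.0345
```

Bottom about 5 mm above the block; lower in small steps until contact.

Call:
move_arm:
  deltas:
    - [0, 0, -1.5, 0, 0, 0]
    - [0, 0, -1, 0, 0, 0]
    - [0, 0, -1, 0, 0, 0]
    - [0, 0, -0.5, 0, 0, 0]
    - [0, 0, 0, 0, 0, 0]

```text
t: 12.37
eef_pos: [0.4903, -0.2835, 0.2157]
ee_rot: [3.142, -0.0, -3.086]
force: [0.7, -0.7, -1.1]
width: 0.035
```

Call:
move_arm:
  deltas:
    - [0, 0, -0.5, 0, 0, 0]
    - [0, 0, -0.4, 0, 0, 0]
    - [0, 0, 0, 0, 0, 0]
    - [0, 0, 0, 0, 0, 0]
    - [0, 0, 0, 0, 0, 0]

```text
t: 12.78
eef_pos: [0.4904, -0.2835, 0.215]
ee_rot: [-3.142, 0.0, -3.086]
force: [-0.1, 0.2, -2.3]
width: 0.0348
```

Call:
move_arm:
  deltas:
    - [0, 0, -0.5, 0, 0, 0]
    - [0, 0, 0, 0, 0, 0]
    - [0, 0, -0.4, 0, 0, 0]
    - [0, 0, 0, 0, 0, 0]
    - [0, 0, 0, 0, 0, 0]

```text
t: 13.2
eef_pos: [0.4904, -0.2836, 0.2147]
ee_rot: [-3.141, 0.0, -3.086]
force: [-2.5, 0.8, 6.3]
width: 0.0347
```

Contact (+6 N up). Releasing gently.

Call:
move_arm:
  deltas:
    - [0, 0, 0, 0, 0, 0]
    - [0, 0, 0, 0, 0, 0]
    - [0, 0, 0, 0, 0, 0]
    - [0, 0, 0, 0, 0, 0]
    - [0, 0, 0, 0, 0, 0]
  claw: 130

```text
t: 13.62
eef_pos: [0.4904, -0.2835, 0.2139]
ee_rot: [3.142, -0.0, -3.086]
force: [-0.5, -0.6, -0.1]
width: 0.0429
```

Call:
move_arm:
  deltas:
    - [0, 0, 0, 0, 0, 0]
    - [0, 0, 0, 0, 0, 0]
    - [0, 0, 0, 0, 0, 0]
    - [0, 0, 0, 0, 0, 0]
    - [0, 0, 0, 0, 0, 0]
  claw: 30

```text
t: 14.03
eef_pos: [0.4904, -0.2835, 0.214]
ee_rot: [3.142, -0.0, -3.086]
force: [-0.9, -0.1, -0.5]
width: 0.0708
```

Call:
move_arm:
  deltas:
    - [0, 0, 5, 0, 0, 0]
    - [0, 0, 12, 0, 0, 0]
    - [0, 0, 18, 0, 0, 0]
    - [0, 0, 22, 0, 0, 0]
    - [0, 0, 25, 0, 0, 0]

```text
t: 14.45
eef_pos: [0.49, -0.2834, 0.2965]
ee_rot: [3.141, -0.002, -3.086]
force: [0.4, -0.2, -0.5]
width: 0.0773
```

Call:
move_arm:
  deltas:
    - [-3, 0, 25, 0, 0, 0]
    - [-5, 0, 25, 0, 0, 0]
    - [-5, 0, 18, 0, 0, 0]
    - [-4, 0, 10, 0, 0, 0]
    - [0, 0, 0, 0, 0, 0]

```text
t: 14.87
eef_pos: [0.4731, -0.2837, 0.3768]
ee_rot: [-3.14, 0.004, -3.086]
force: [0.1, -0.3, 0.5]
width: 0.0776
```

```bash
python3 - <<'E'
from h import *
np.set_printoptions(precision=4,suppress=True)
ct=campose('wrist');s=arm.get_state(); print(s['t'],s['eef_pos'],s['ee_rot'],s['width'],s['force'])
im=arm.grab_frame('wrist'); sc=arm.grab_frame('scene')
o=np.hstack([cv2.resize(im[170:320,220:420],(400,300)),cv2.resize(sc[180:270,310:430],(400,300),interpolation=cv2.INTER_CUBIC)])
cv2.imwrite('pics/p.png',o[:,:,::-1]); cv2.imwrite('pics/w6.png',im[:,:,::-1])
for r in arm.spot_point('stand_center','wrist')[:1]: print(r['score'],r['xy'],onz('wrist',r['xy'],.052,ct))
E
```

```text
14.8667 [ 0.4731 -0.2837  0.3768] [-3.1402  0.0041 -3.0864] 0.07761194581840865 [ 0.0829 -0.3017  0.5145]
0.86 [318.8, 244.8] [ 0.4929 -0.2841  0.052 ]
```

View pics/p.png

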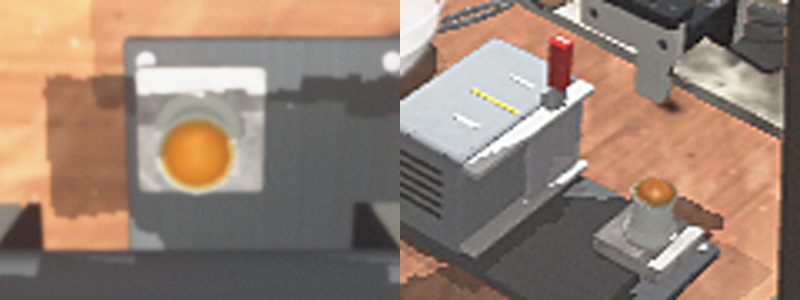

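The stand is upright in the middle of the block (wrist crop (197,150), scene crop (655,215)), and the shutter is still at the shut mark. Now over the tab at (0.588, −0.277).

Call:
move_arm:
  deltas:
    - [10, 1, 2, 0, 0, 0]
    - [20, 1, 0, 0, 0, 0]
    - [25, 2, 0, 0, 0, 0]
    - [25, 2, 0, 0, 0, 0]
    - [20, 1, 0, 0, 0, 0]

```text
t: 15.43
eef_pos: [0.5756, -0.2762, 0.3744]
ee_rot: [3.141, -0.002, -3.086]
force: [-0.2, -0.8, 0.6]
width: 0.0775
```

Call:
move_arm:
  deltas:
    - [11, 0, 0, 0, 0, 0]
    - [4, 0, 0, 0, 0, 0]
    - [0, 0, 0, 0, 0, 0]
    - [0, 0, 0, 0, 0, 0]
    - [0, 0, 0, 0, 0, 0]

```text
t: 15.85
eef_pos: [0.5876, -0.2766, 0.376]
ee_rot: [3.141, -0.0, -3.087]
force: [0.1, 1.3, 0.1]
width: 0.0772
```

```bash
python3 - <<'E'
from h import *
np.set_printoptions(precision=4,suppress=True)
ct=campose('wrist');s=arm.get_state(); print(s['t'],s['eef_pos'],s['ee_rot'],s['width'],s['force'])
im=save('wrist','w7.png'); t=arm.grab_frame('top')
h=cv2.cvtColor(im,cv2.COLOR_RGB2HSV); m=((h[...,1]>150)&(h[...,2]>90)&((h[...,0]<6)|(h[...,0]>174))).astype(np.uint8)
n,l,st,c=cv2.connectedComponentsWithStats(m)
for k in range(1,n):
  if st[k,4]>40: print(st[k],c[k],onz('wrist',c[k],.17,ct))
for r in arm.spot_point('shutter_tab','top')[:2]: print(r['score'],r['xy'],onz('top',r['xy'],.147))
arm.grab_frame('wrist')
for r in arm.spot_point('shutter_tab','wrist')[:2]: print(r['score'],r['xy'],onz('wrist',r['xy'],.147,ct))
E
```

```text
15.85 [ 0.5876 -0.2766  0.376 ] [ 3.1414 -0.0005 -3.0868] 0.07720133520778656 [0.0602 1.3101 0.083 ]
[309 240  21  39 606] [319.0512 258.2591] [ 0.5808 -0.2778  0.17  ]
0.76 [316.0, 255.0] [ 0.5861 -0.2795  0.147 ]
```

View pics/w7.png

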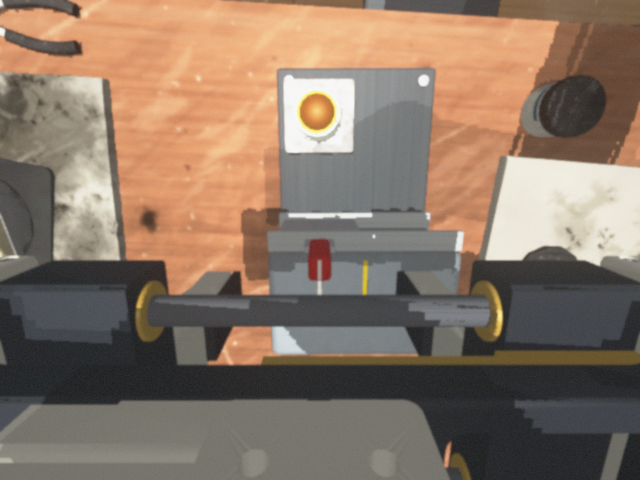

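The wrist view shows the tab at (319,260), centred between the jaws, with the yellow mark at (365,277) and the stand on the block at (317,110). Computing the mark line, then descending.

```bash
python3 - <<'E'
from h import *
np.set_printoptions(precision=4,suppress=True)
ct=campose('wrist'); im=cv2.imread('pics/w7.png')
h=cv2.cvtColor(im,cv2.COLOR_BGR2HSV); m=((h[...,1]>120)&(h[...,2]>120)&(h[...,0]>22)&(h[...,0]<35)).astype(np.uint8)
m[:250]=0;m[300:]=0;m[:,:350]=0;m[:,380:]=0
ys,xs=np.where(m);print(xs.mean(),ys.mean(),ys.min(),ys.max(),len(xs))
y=onz('wrist',(xs.mean(),ys.mean()),.112,ct);print('yellow',y)
g=im.mean(2)[283:294,305:335].mean(0);c=(np.arange(305,335)*np.clip(g-g.min()-20,0,None)).sum()/np.clip(g-g.min()-20,0,None).sum();print('white',c,onz('wrist',(c,288),.112,ct))
print('tab top',onz('wrist',(319.5,270),.17,ct))
u=np.array([np.cos(.0545),np.sin(.0545)]);
print('yellow line at x=.586:',y[1]-(y[0]-.586)*np.tan(.0545))
E
```

```text
364.5968992248062 277.7519379844961 261 294 129
yellow [ 0.6141 -0.2408  0.112 ]
white 319.089539314167 [ 0.6245 -0.2754  0.112 ]
tab top [ 0.5887 -0.2772  0.17  ]
yellow line at x=.586: -0.2423672905486625
```

Call:
move_arm:
  deltas:
    - [0, 0, -8, 0, 0, 0]
    - [0, 0, -16, 0, 0, 0]
    - [0, 0, -18, 0, 0, 0]
    - [0, 0, -14, 0, 0, 0]
    - [0, 0, -8, 0, 0, 0]

```text
t: 16.52
eef_pos: [0.5876, -0.2763, 0.3097]
ee_rot: [3.141, -0.002, -3.087]
force: [-0.8, 0.1, -0.0]
width: 0.0774
```

Call:
move_arm:
  deltas:
    - [0, 0, -3, 0, 0, 0]
    - [0, 0, 0, 0, 0, 0]
    - [0, 0, 0, 0, 0, 0]
    - [0, 0, 0, 0, 0, 0]
    - [0, 0, 0, 0, 0, 0]
  claw: 150

```text
t: 16.93
eef_pos: [0.5887, -0.2766, 0.31]
ee_rot: [-3.141, 0.002, -3.086]
force: [-0.1, 0.6, -1.6]
width: 0.0494
```

Tab y −0.277, half mark y −0.2424 (35 mm apart, in agreement). Pinching the tab.

Call:
move_arm:
  deltas:
    - [0, 0, 0, 0, 0, 0]
    - [0, 0, 0, 0, 0, 0]
    - [0, 0, 0, 0, 0, 0]
    - [0, 0, 0, 0, 0, 0]
    - [0, 0, 0, 0, 0, 0]
  claw: 240
  squeeze: 15

```text
t: 17.35
eef_pos: [0.5884, -0.2765, 0.3091]
ee_rot: [3.142, -0.0, -3.086]
force: [0.4, 0.3, 0.5]
width: 0.0162
```

Call:
move_arm:
  deltas:
    - [0, 0, 0, 0, 0, 0]
    - [0, 0, 0, 0, 0, 0]
    - [0, 0, 0, 0, 0, 0]
    - [0, 0, 0, 0, 0, 0]
    - [0, 0, 0, 0, 0, 0]
  claw: 255
  squeeze: 35

```text
t: 17.77
eef_pos: [0.5884, -0.2762, 0.3091]
ee_rot: [3.141, -0.0, -3.086]
force: [-0.6, 3.2, 1.5]
width: 0.014
```

Gripped (opening 14.0 mm = tab width). Sliding slowly toward the yellow mark.

Call:
move_arm:
  deltas:
    - [-0.1, 2, 0, 0, 0, 0]
    - [-0.2, 4, 0, 0, 0, 0]
    - [-0.3, 5, 0, 0, 0, 0]
    - [-0.3, 5, 0, 0, 0, 0]
    - [-0.3, 5, 0, 0, 0, 0]

```text
t: 18.18
eef_pos: [0.5872, -0.2565, 0.3091]
ee_rot: [-3.14, 0.0, -3.087]
force: [0.8, -6.6, -2.2]
width: 0.0139
```

Call:
move_arm:
  deltas:
    - [-0.3, 5, 0, 0, 0, 0]
    - [-0.2, 4, 0, 0, 0, 0]
    - [-0.1, 2, 0, 0, 0, 0]
    - [0, 1, 0, 0, 0, 0]
    - [0, 0, 0, 0, 0, 0]

```text
t: 18.6
eef_pos: [0.5866, -0.2447, 0.3091]
ee_rot: [-3.14, -0.0, -3.087]
force: [1.0, -7.7, -2.0]
width: 0.0136
```

Call:
move_arm:
  deltas:
    - [0, 0, 0, 0, 0, 0]
    - [0, 0, 0, 0, 0, 0]
    - [0, 0, 0, 0, 0, 0]
    - [0, 0, 0, 0, 0, 0]
    - [0, 0, 0, 0, 0, 0]

```text
t: 19.02
eef_pos: [0.5866, -0.2449, 0.3091]
ee_rot: [-3.14, 0.0, -3.087]
force: [-0.1, -7.8, -1.5]
width: 0.0139
```

```bash
python3 - <<'E'
from h import *
np.set_printoptions(precision=4,suppress=True)
ct=campose('wrist');s=arm.get_state(); print(s['t'],s['eef_pos'],s['ee_rot'],s['width'],s['force'])
im=arm.grab_frame('wrist'); sc=arm.grab_frame('scene'); t=arm.grab_frame('top')
cv2.imwrite('pics/w8.png',im[:,:,::-1])
cv2.imwrite('pics/q.png',np.hstack([cv2.resize(im[60:360,170:470],(400,400)),cv2.resize(sc[165:275,310:420],(400,400),interpolation=cv2.INTER_CUBIC)])[:,:,::-1])
for n,b in (('top',(325,235,375,265)),('scene',(335,180,375,220))):
  f=(t if n=='top' else sc).astype(int);q=f[b[1]:b[3],b[0]:b[2]]
  m=(q[...,0]>110)&(q[...,1]<.5*q[...,0])&(q[...,2]<.5*q[...,0]);ys,xs=np.where(m)
  if len(xs): print(n,xs.mean()+b[0],ys.mean()+b[1],len(xs),onz(n,(xs.mean()+b[0],ys.mean()+b[1]),.147))
E
```

```text
19.0167 [ 0.5866 -0.2449  0.3091] [-3.1395  0.0001 -3.0868] 0.013861347077549482 [-0.1013 -7.755  -1.4807]
scene 352.4761904761905 205.0952380952381 21 [ 0.5783 -0.2454  0.147 ]
```

View pics/q.png

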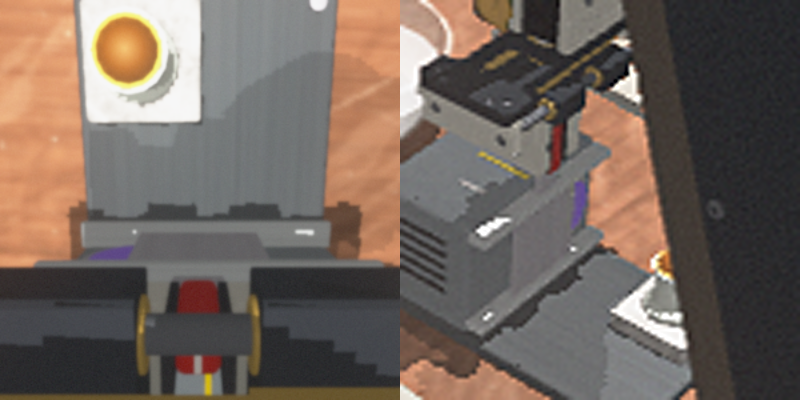

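The tab is pinched just short of the yellow mark, which shows at the left crop's (209,383) against the tab centre at (198,330). The stand is still upright at (128,48). Reaction is 7.8 N versus 8.5 N expected at half. About 2.4 mm to go.

Call:
move_arm:
  deltas:
    - [0, 0.8, 0, 0, 0, 0]
    - [-0.1, 0.8, 0, 0, 0, 0]
    - [0, 0.6, 0, 0, 0, 0]
    - [0, 0.2, 0, 0, 0, 0]
    - [0, 0, 0, 0, 0, 0]

```text
t: 19.58
eef_pos: [0.5865, -0.2426, 0.3091]
ee_rot: [-3.139, -0.0, -3.087]
force: [1.1, -7.6, -1.9]
width: 0.0138
```

Call:
move_arm:
  deltas:
    - [0, 0, 0, 0, 0, 0]
    - [0, 0, 0, 0, 0, 0]
    - [0, 0, 0, 0, 0, 0]
    - [0, 0, 0, 0, 0, 0]
    - [0, 0, 0, 0, 0, 0]

```text
t: 20.0
eef_pos: [0.5865, -0.2426, 0.3091]
ee_rot: [-3.139, -0.0, -3.087]
force: [1.9, -8.0, -0.5]
width: 0.0137
```

```bash
python3 - <<'E'
from h import *
np.set_printoptions(precision=4,suppress=True)
ct=campose('wrist');s=arm.get_state(); print(s['t'],s['eef_pos'],s['ee_rot'],s['width'],s['force'])
im=arm.grab_frame('wrist'); cv2.imwrite('pics/w9.png',im[:,:,::-1])
h=cv2.cvtColor(im,cv2.COLOR_RGB2HSV)
y=((h[...,1]>120)&(h[...,2]>120)&(h[...,0]>22)&(h[...,0]<35)); y[:330]=0;y[356:]=0;y[:,:310]=0;y[:,340:]=0
ys,xs=np.where(y);print('yellow px',xs.min() if len(xs) else None,xs.max() if len(xs) else None,len(xs)); 
if len(xs): Y=onz('wrist',(xs.mean(),ys.mean()),.112,ct);print(Y,'line at x=.5866',Y[1]-(Y[0]-.5866)*np.tan(.0545))
r=((h[...,1]>150)&(h[...,2]>70)&((h[...,0]<6)|(h[...,0]>174)));r[:260]=0;r[345:]=0
for a,b,z in ((272,290,.15),(322,340,.17)):
  q=r.copy();q[:a]=0;q[b:]=0;ys,xs=np.where(q);print('tab',a,xs.min(),xs.max(),onz('wrist',((xs.min()+xs.max())/2,(a+b)/2),z,ct))
for w in arm.spot_point('half_mark','wrist')[:1]: print(w,onz('wrist',w['xy'],.147,ct))
for w in arm.spot_point('stand_center','wrist')[:1]: print(w,onz('wrist',w['xy'],.052,ct))
E
```

```text
20.0 [ 0.5865 -0.2426  0.3091] [-3.1394 -0.0001 -3.0868] 0.013749907408737098 [ 1.9141 -8.0093 -0.4882]
yellow px 320 324 75
[ 0.6324 -0.2395  0.112 ] line at x=.5866 -0.24203982215224948
tab 272 303 333 [ 0.5752 -0.2448  0.15  ]
tab 322 301 335 [ 0.5881 -0.244   0.17  ]
{'xy': [323.0, 301.1], 'score': 0.7} [ 0.586 -0.242  0.147]
{'xy': [265.8, 102.3], 'score': 0.9} [ 0.4908 -0.2843  0.052 ]
```

Estimates put the tab between 0 and 2 mm short of the mark; nudging 1 mm.

Call:
move_arm:
  deltas:
    - [0, 0.5, 0, 0, 0, 0]
    - [-0.1, 0.5, 0, 0, 0, 0]
    - [0, 0, 0, 0, 0, 0]
    - [0, 0, 0, 0, 0, 0]
    - [0, 0, 0, 0, 0, 0]

```text
t: 20.57
eef_pos: [0.5864, -0.2416, 0.3091]
ee_rot: [-3.139, 0.0, -3.087]
force: [0.7, -8.5, -1.7]
width: 0.0135
```

```bash
python3 - <<'E'
from h import *
s=arm.get_state(); print(s['t'],s['eef_pos'],s['ee_rot'],s['width'],s['force'])
im=arm.grab_frame('wrist')
cv2.imwrite('pics/f.png',cv2.resize(im[60:370,180:440],None,fx=1.9,fy=1.9)[:,:,::-1])
E
```

```text
20.5667 [ 0.5864076  -0.24159144  0.30910959] [-3.13937630e+00  2.86243802e-05 -3.08685205e+00] 0.013527653594954796 [ 0.663266   -8.4551461  -1.71030272]
```

View pics/f.png

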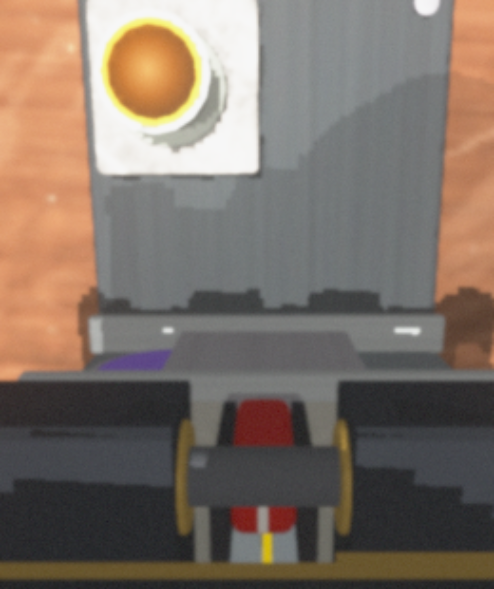

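The tab (centre ≈ (263,470)) is in line with the yellow mark (266,548). Reaction is 8.5 N, as expected at half travel, and the stand is upright on the block at (150,75). Handing in while holding.

```bash
python3 - <<'E'
from station import arm
print(arm.job_done())
E
```

```text
the job is handed in; nothing more can be done
None
```

The stand is upright in the middle of the steel block, and the shutter is held at half travel with the tab still pinched. I handed the job in at about 20.6 s without letting go.

- **Stand:** I gripped the white ceramic stand by its column at 8 N and released it on the block with the shutter shut. My last network estimate put its centre at (0.491, −0.284), within about 1.5 mm of the measured block centre (0.490, −0.283). The final wrist picture showed it upright on the block.
- **Regrips:** I closed on the stand three times. The opening read about 35 mm instead of the 32 mm column width each time, and I did not explain this. The stand stayed put in the grip throughout the carry.
- **Shutter:** I slid the tab about 35 mm in three slow moves, and it never went past half. The last checks were a reaction of 8.5 N (the expected value at half) and the tab in line with the yellow mark in the picture.
- **Disagreement:** Before the final 1 mm nudge, the picture put the tab about 2 mm short of the mark, while the arm's own position put it on the mark. I stopped between the two, so about 1 mm is uncertain.
- **Other things on the table:** I left the bystanders and the pink look-alike alone and saw no contact with them. I took no final picture of the whole table.

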